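# Pull out the telescopic length stop with its socket key and hold it

## Task

Fit the red-handled square-socket key over the square release spindle of the telescopic length stop, then press it down to free the slide and pull the slide out, past its first stop, right to its second stop at the end of its travel. Finish while still gripping the seated key and holding the slide fully out against its return spring, ready for me to tighten the clamp. Leave the roll of masking tape, the oil can and the small wooden plane where they are.

Things in the scene. Friction and masses are not known exactly. Their poses are not given: they have to be found in the camera images.
- stop_base: Fixed base of the telescopic length stop: dark steel plate 180 x 76 x 10 mm, aluminium square tube in blue saddles. Origin: on the bench, straight below the spindle's axis with the slide home (fully in). x axis: the direction in which the slide is pulled out (level, away from the tube, roughly to the robot's right); z up. Plate and tube lie at x = -212 to -32 mm, up to 50 mm high.
- stop_slide (a joint): Slide position along the base's x axis, m: 0 home (its start), 0.045 first stop, 0.095 second stop (end of travel). A return spring pulls it home with 4 to 6 N. With the release up, a catch locks it at home and blocks it at the first stop; with the release kept down it passes the first stop freely. Nothing catches it at the second stop: let go there, it springs back.
- head (a point): Centre of the top face of the slide's blue head (44 x 44 mm), 51 mm above the bench; it moves with the slide, and the release spindle stands in its middle. Frame parallel to the base's. On the head's outer end is a steel stop plate with a black rubber face, 64 mm wide, up to 56 mm above the bench, 22 to 32 mm beyond the spindle's axis.
- release (a joint): How far the release spindle is pressed down into the head, m: 0 up, 0.008 fully down. Sprung: 4 N to begin, 8 N fully down. The catch is clear from 0.005 on.
- spindle_top (a point): Centre of the top of the bright steel release spindle, upright on the slide's head; it moves with the slide and sinks when pressed. 82 mm above the bench when up, standing 31 mm out of the head. 16 x 16 mm square, sides parallel to the base's x and y axes; its uppermost 5 mm taper to 10 x 10 mm.
- key: Loose socket key, about 0.12 kg, standing socket down. Origin: centre of its underside; z up. Dark steel socket 34 x 34 x 24 mm, sides along the key's x and y; on it a red grip bar, 60 mm along x, 18 mm thick along y, 24 to 64 mm above the underside: pinch it across the 18 mm. Seated with the release up, the underside is 62 mm above the bench, 11 mm above the head.
- key_bore (a point): Centre of the closed end (ceiling) of the key's bore, 20 mm above the key's underside; it rests on the spindle's top when the key is seated. The bore is square, 18 x 18 mm, 20 mm deep, open below, sides along the key's x and y, so the key fits in any of four quarter turns.
- masking_tape: Bystander: roll of cream masking tape lying flat, 85 mm across, 19 mm high; origin under its centre. Not to be moved.
- oil_can: Bystander: small red oil can with a thin spout, 60 mm wide, 121 mm high; origin under its centre. Not to be moved.
- small_plane: Bystander: small wooden plane, 44 x 76 x 60 mm; origin under its centre. Not to be moved.
There are look-alikes about, which are no part of the job. Of the things that look like the key, take the one that is farthest from the robot's base at the start.

How it is judged:
By the outcome, as a careful person would: the job done as asked, in the order asked, and still so for the second after the job is handed in, while the arm keeps its last pose, push and grip.
It also fails if it takes over 48 s, if anything falls off the work surface, if the arm or the gripper's body presses on something with over 40 N, if the wrist force passes 120 N, or if a joint passes its speed limit or range.

## Robot

A 6-joint arm with a two-finger parallel gripper is mounted at the origin on a cart in front of the work surface, level with it; the furniture and walls round the work are solid. World frame = base frame: x ahead of the robot, y to its left, z up, the work surface at z = 0. Lengths are in m, angles in degrees, forces in N, time in s.
With the tool pointing down it reaches from about 0.375 to 0.9 m from the base axis. Payload 3.1 kg.
Tool frame: the origin (TCP) lies on the centre line of the jaws, within the pads' length; the fingertips stand 17 mm ahead of it and the grasp point (between the pads) lies 2 mm behind it; z points along the fingers, y is the line along which they close (so a half turn about z gives the same grasp; the last joint's range is limited). The gripper opens to 87 mm and grips with 3 to 60 N. Pads are 19 mm wide; open, the fingers measure 117 mm over their backs; the gripper's body (75 mm by 190 mm) begins 51 mm behind the grasp point.
Start: joints at [-73.425, 30.224, 82.088, -0, 67.689, -10.227], TCP at [0.282, -0.558, 0.24] pointing down, gripper open.
Joint ranges: [-176.69, 176.69], [-43.24, 126.21], [12.49, 139.97], [-82, 262], [0, 151.66], [-163.58, 163.58]. Speed limits (degrees/s): [159.86, 159.86, 180, 180, 180, 180].

## Interface

Orientations are given as a 3x3 rotation matrix whose columns are the frame's x, y, z axes.
In Python, from rig import bot, imaging, finder gives the robot as it stands. The module is installed in compiled form; this text tells all that it offers.
- The arm moves only by the tool play_rows, never from a script. Its argument "motion" is a list that holds one entry, the list of rows, each a list of 6 numbers: the shift along the tool's x, y, z in m, then the turn, a rotation vector about the tool's x, y, z in degrees. In form: [[[dx, dy, dz, wx, wy, wz], ...]]. A call has 1 to 8 rows; each row is the pose to reach, as a shift and turn from the pose commanded when the call began, along the tool's axes at that moment; what a row does not reach only later rows make up. A row lasts 1/12 s, in which the tool goes at most 41.7 mm and 7.16 degrees, less where a joint would pass 70% of its speed; a pose out of reach is approached as far as the arm can. A call with a gripper value outside its range is refused whole. "fingers" is the finger opening in m, from 0 to 0.087, set as the call begins (left out, the last holds). The fingers move at their own pace and stop on an object; the grip force is fixed at half the most. Time passes only in rows, so rows that repeat a pose let the fingers close. It gives the time, the measured TCP pose, the force, the opening and the grip force at its end, in the units of the state.
- bot.read_state(): the state, without advancing time (a new reading comes with each control period).
- imaging.capture(name): name is "scene" or "top"; returns a dict with "frame" (480x640x3 uint8, red, green, blue), "camera_matrix" (3x3 intrinsics, pixels), "k1" (the pictures are not rectified: a ray, as slopes to the right and down, at radius r is drawn at 1 + k1 r^2 times it, then the intrinsics apply), "R" (3x3) and "t" (3): a world point X has camera coordinates R X + t. Camera axes: x right, y down, z forward; pixel columns grow to the right and rows downward; lengths in m; the calibration is good to about 2 mm. A picture is of the moment at which its call begins. There is no depth.
- bot.hand_in(): hands the job in; it is judged then, once.
Trained networks look in the newest picture that a camera, given by its name, has taken for a name from the list of things; names that differ only in an ending like _2 or _b are one class to them, and where a whole thing is asked for, a point or a joint stands for the part that bears it (a point fixed in the world has none). Each returns a list of dicts, best first, with "confidence" (0 to 1); they miss things now and then, are a little off and sometimes report something else, mostly with a low value. They report only what shows in the picture. A call takes as long as a camera call. They do not tell look-alikes from the thing itself.
- finder.recognise(camera, name): "at" ([x, y, z] in m, in world coordinates, good to about 4 mm: the middle of the surface that is visible of it).
- finder.outline_of(camera, name): "pixels" (480x640 bool, what is visible of it).
The state is a dict: "time_s": time; "joint_positions": joint angles; "qvel": joint speeds; "tau": joint torques, N m; "position": TCP position; "tcp_rot": TCP orientation; "force": force on the tool from outside, world axes, zero at the start; "moment": the same for the moment, N m; "opening": opening from 0.0 (shut) to 1.0 (fully open); "grasp_force": force on a finger pad.
Only numpy, scipy, OpenCV 4.12 (cv2) and the standard library are available. Lean on these libraries where they do the work, as an engineer would, in place of code of your own. Each camera call takes 0.05 s, during which the arm holds its last target. There are 200 camera calls.

## Working session

There is one attempt and no reset: what is moved stays moved. The work goes in short steps, Python scripts to look and compute and a tool call to move; the robot and the scene stay as the last step left them, time stands still between calls to the robot, and variables do not carry over. Pictures are saved under pics/ and viewed, at most 10 in all, crops included, and the job is handed in when it is done.

Besides the shell and the picture viewer there is one more tool, called after "Emit:" as name(argument=value, ...), one argument or row to a line, values as JSON. play_rows: Moves the arm, as the interface text tells. Its arguments: {"type":"object","properties":{"motion":{"type":"array"},"fingers":{"type":"number"}},"required":["motion"]}

```bash
mkdir -p pics
python3 - <<'E'
from rig import bot, imaging, finder
import cv2, numpy as np
s=bot.read_state(); print(s['time_s'],s['position'],s['tcp_rot'])
for c in ('scene','top'):
    d=imaging.capture(c); cv2.imwrite(f'pics/{c}0.png',d['frame'][:,:,::-1])
    print(c,d['camera_matrix'],d['k1'],d['R'],d['t'])
    for n in ('key','spindle_top','head','stop_base','masking_tape','oil_can','small_plane'):
        print(n,[(np.round(r['at'],3),round(r['confidence'],2)) for r in finder.recognise(c,n)])
E
```

```text
0.0 [ 0.28164158 -0.55717846  0.2385957 ] [[ 8.92575550e-01  4.50897464e-01 -6.03871594e-04]
 [ 4.50897720e-01 -8.92573369e-01  2.00659035e-03]
 [ 3.65766796e-04 -2.06331781e-03 -9.99997804e-01]]
scene [[540.23430301   0.         326.7831612 ]
 [  0.         540.23430301 234.30166131]
 [  0.           0.           1.        ]] -0.13945176259074357 [[-0.52793601 -0.84926556 -0.0056197 ]
 [-0.60953618  0.38350217 -0.69382399]
 [ 0.59139599 -0.36286926 -0.72012269]] [0.40186309 0.34801583 0.97389266]
key [(array([0.529, 0.302, 0.046]), 0.89), (array([0.449, 0.37 , 0.048]), 0.86), (array([0.554, 0.409, 0.05 ]), 0.77)]
spindle_top []
head [(array([ 0.55 , -0.009,  0.048]), 0.85)]
stop_base [(array([0.534, 0.095, 0.043]), 0.63)]
masking_tape [(array([0.673, 0.388, 0.016]), 0.67)]
oil_can []
small_plane [(array([0.417, 0.239, 0.038]), 0.92), (array([0.55 , 0.411, 0.048]), 0.57)]
top [[480.17460938   0.         315.04581951]
 [  0.         480.17460938 239.07075836]
 [  0.           0.           1.        ]] -0.02912263474450999 [[ 0.00471371 -0.99988187 -0.01462964]
 [-0.98939342 -0.00253923 -0.14523848]
 [ 0.14518418  0.01515908 -0.98928851]] [0.15169475 0.55488282 0.95790511]
key [(array([0.564, 0.402, 0.058]), 0.97), (array([0.536, 0.292, 0.065]), 0.78), (array([ 0.559, -0.006,  0.076]), 0.71), (array([0.451, 0.367, 0.06 ]), 0.69), (array([ 0.559, -0.015,  0.049]), 0.45)]
spindle_top [(array([ 0.561, -0.008,  0.072]), 0.51)]
head [(array([ 0.559, -0.013,  0.052]), 0.77), (array([0.417, 0.238, 0.04 ]), 0.68)]
stop_base [(array([0.543, 0.089, 0.046]), 0.56)]
masking_tape [(array([0.673, 0.385, 0.018]), 0.66)]
oil_can [(array([ 0.398, -0.139,  0.042]), 0.97)]
small_plane [(array([0.423, 0.239, 0.036]), 0.72), (array([ 0.56 , -0.007,  0.078]), 0.37)]
```

View pics/top0.png

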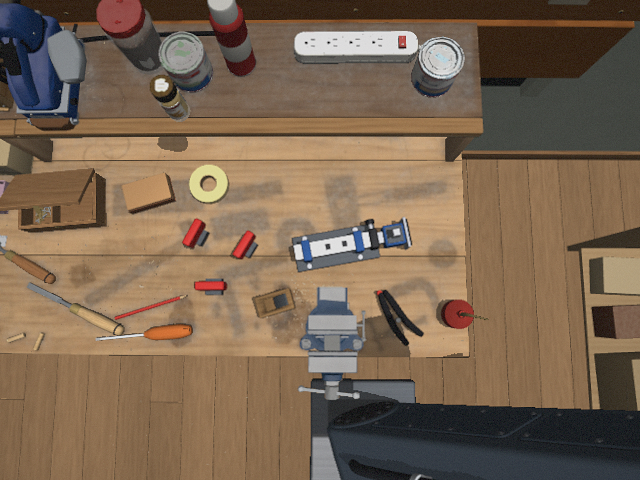

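View pics/scene0.png

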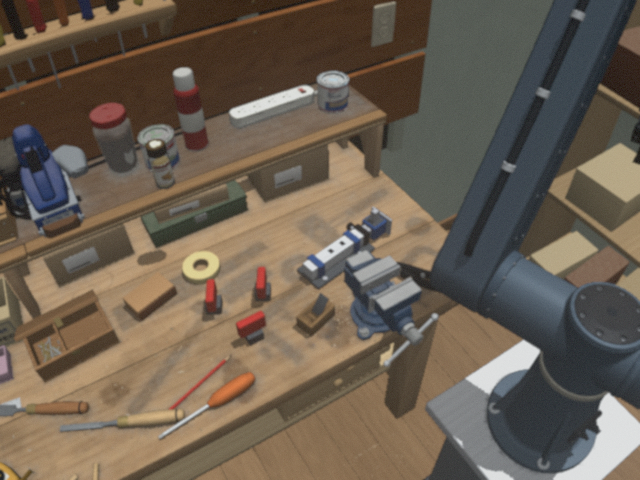

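The top view shows three red keys at about (195,234), (244,245) and (209,286). The farthest is (195,234), at y≈0.40. The stop's head is at (397,234), with the vise near (333,320) in front of it. Next I'll fit models to the outlines.

```bash
cat > h.py <<'E'
from rig import bot, imaging, finder
import cv2, numpy as np
from scipy.optimize import minimize
def proj(d,X):
    c=np.atleast_2d(X)@d['R'].T+d['t']; s=c[:,:2]/c[:,2:]
    s=s*(1+d['k1']*(s**2).sum(1,keepdims=True)); K=d['camera_matrix']
    return s*[K[0,0],K[1,1]]+[K[0,2],K[1,2]]
def box(x0,x1,y0,y1,z0,z1): return np.array([[x,y,z] for x in(x0,x1) for y in(y0,y1) for z in(z0,z1)])
KEY=[box(-.017,.017,-.017,.017,0,.024),box(-.03,.03,-.009,.009,.024,.064)]
def place(B,x,y,yaw,z=0):
    c,s=np.cos(yaw),np.sin(yaw); return B@np.array([[c,-s,0],[s,c,0],[0,0,1]]).T+[x,y,z]
def sil(d,boxes,S=4):
    m=np.zeros((480*S,640*S),np.uint8)
    for b in boxes:
        h=cv2.convexHull(((proj(d,b)+.5)*S-.5).round().astype(np.int32)); cv2.fillConvexPoly(m,h,255)
    return cv2.resize(m,(640,480),interpolation=cv2.INTER_AREA)/255.
def fit(views,boxes,p0,z=0):
    def f(p):
        e=0
        for d,m in views:
            s=sil(d,[place(b,p[0],p[1],p[2],z) for b in boxes]); e+=np.abs(s-m).sum()/m.sum()
        return e
    best=None
    for a in p0[2]:
        i=np.array([[p0[0],p0[1],a]]); i=np.vstack([i,i+[.008,0,0],i+[0,.008,0],i+[0,0,.2]])
        r=minimize(f,i[0],method='Nelder-Mead',options=dict(initial_simplex=i,xatol=1e-4,fatol=1e-3,maxfev=120))
        if best is None or r.fun<best.fun: best=r
    return best
def crop(d,u,v,w,h,S): 
    return cv2.resize(d['frame'][v:v+h,u:u+w,::-1],None,fx=S,fy=S,interpolation=cv2.INTER_CUBIC)
E
python3 - <<'E'
from h import *
V=[];ims=[]
for c in('top','scene'):
    d=imaging.capture(c)
    for r in finder.outline_of(c,'key'):
        m=r['pixels']; ys,xs=np.nonzero(m); u,v=proj(d,[.562,.405,.04])[0]
        if abs(xs.mean()-u)<12 and abs(ys.mean()-v)<12: V.append((d,m*1.)); print(c,m.sum(),r['confidence'],xs.mean(),ys.mean());break
    for n in('head','spindle_top','stop_base'):
        print(n,[(round(r['confidence'],2),r['pixels'].sum(),[int(a.mean()) for a in np.nonzero(r['pixels'])]) for r in finder.outline_of(c,n)])
    if c=='top': ims+=[crop(d,280,200,140,80,5),]
    if c=='scene': ims+=[crop(d,300,195,140,80,5)]
for vs in ([V[0]],[V[-1]],V):
    r=fit(vs,KEY,(.56,.405,np.radians([0,45,90,135]))); print(r.x[:2],np.degrees(r.x[2]),r.fun)
im=np.vstack(ims)[:,:]; cv2.imwrite('pics/c1.png',cv2.resize(im,None,fx=.75,fy=.75))
E
```

```text
top 502 0.74 195.15737051792829 234.6613545816733
head []
spindle_top [(0.39, np.int64(71), [233, 394])]
stop_base [(0.75, np.int64(3741), [244, 348])]
scene 502 0.8 212.45219123505976 298.33266932270914
head [(0.94, np.int64(630), [223, 376]), (0.42, np.int64(995), [314, 315])]
spindle_top [(0.46, np.int64(95), [214, 374])]
stop_base [(0.66, np.int64(2796), [248, 344])]
[0.5650697  0.40798186] 150.93581338826124 0.08858682915397234
[0.56707354 0.40734302] 156.14896204564715 0.09617217404890242
[0.56558555 0.40807437] 154.69108985548172 0.21575658151706897
```

View pics/c1.png

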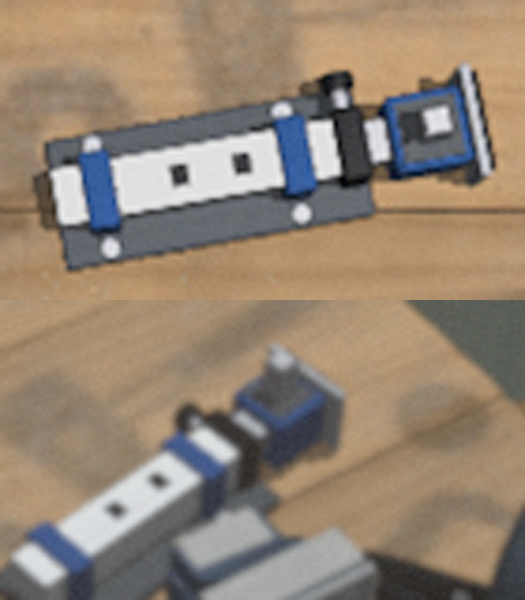

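The top crop shows the head at crop (427,133), the bright spindle top at crop (437,121), which is px ≈(396.5,232.3), and the plate corners. In the scene crop the spindle top is at px ≈(374.9,209).

```bash
cat >> h.py <<'E'
from scipy.optimize import least_squares
def pose_base(T,S):
    # top: plate corners + spindle, head-plate ; scene: spindle
    cu=lambda x,y,u0,v0,k=3.75:[u0+(x+.5)/k-.5,v0+(y+.5)/k-.5]
    obj=np.array([[-.212,.038,.01],[-.212,-.038,.01],[-.032,-.038,.01],[-.032,.038,.01],[0,0,.082]])
    px=np.array([cu(47,143,280,200),cu(67,268,280,200),cu(371,213,280,200),cu(347,88,280,200),cu(437,121,280,200)])
    ps=np.array([cu(281,52,300,195)])
    def f(p): return np.r_[(proj(T,place(obj,*p))-px).ravel(),(proj(S,place(obj[4:],*p))-ps).ravel()]
    return least_squares(f,[.56,-.01,-1.4]),f
E
python3 - <<'E'
from h import *
T=imaging.capture('top');S=imaging.capture('scene')
r,f=pose_base(T,S); print(r.x[:2],np.degrees(r.x[2]),f(r.x).round(2))
# each-camera spindle at z=.082
tgt={'top':(T,[396.4,232.1]),'scene':(S,[374.8,208.7])}
for n,(d,px) in tgt.items():
    q=least_squares(lambda p:proj(d,[p[0],p[1],.082])[0]-px,[.56,-.01]).x; print(n,q)
s=bot.read_state(); print(s['time_s'],s['joint_positions'])
E
```

```text
[ 0.56442165 -0.00905317] -79.4606948257222 [-1.34 -0.61 -0.56  0.78  1.42  0.31  0.85 -0.84  0.06 -0.56  0.1   1.5 ]
top [ 0.56289184 -0.00936186]
scene [ 0.56784889 -0.01187886]
1.4 [-7.34224299e+01  3.02241279e+01  8.20882248e+01  2.01281003e-04
  6.76881471e+01 -1.02265239e+01]
```

```bash
cat >> h.py <<'E'
from scipy.spatial.transform import Rotation as Ro
def go(x,y,z,head):
    s=bot.read_state(); p,R=np.array(s['position']),np.array(s['tcp_rot'])
    a=np.radians(head); G=np.array([[np.cos(a),np.sin(a),0],[np.sin(a),-np.cos(a),0],[0,0,-1]])
    print('t',round(s['time_s'],2),'pos',p.round(4),'head',np.degrees(np.arctan2(R[1,0],R[0,0])).round(2),'F',np.round(s['force'],1),'op',s['opening'],'gf',s['grasp_force'])
    print('d',(R.T@(np.array([x,y,z])-p)).round(4),'w',np.degrees(Ro.from_matrix(R.T@G).as_rotvec()).round(2))
E
python3 -c "
from h import *
go(.566,.408,.15,154)"
```

```text
t 1.4 pos [ 0.2819 -0.5578  0.2395] head 26.8 F [ 0.6 -0.   0.4] op 0.9965204604351785 gf 0.0
d [ 0.6891 -0.7339  0.0895] w [   0.    -0.  -127.2]
```

Emit:
play_rows(
  motion=[
    [[0.22, -0.234, 0, 0, 0, -42], [0.22, -0.234, 0, 0, 0, -42], [0.22, -0.234, 0, 0, 0, -42], [0.22, -0.234, 0, 0, 0, -42], [0.22, -0.234, 0, 0, 0, -42], [0.22, -0.234, 0, 0, 0, -42], [0.22, -0.234, 0, 0, 0, -42], [0.22, -0.234, 0, 0, 0, -42]],
  ],
  fingers=0.042,
)

```text
time_s: 2.07
position: [0.3725, -0.2462, 0.2396]
tcp_rot: [[0.361, 0.933, -0.0], [0.933, -0.361, 0.002], [0.001, -0.001, -1.0]]
force: [0.1, 0.0, 0.3]
opening: 0.513
grasp_force: 0.0
```

```bash
python3 -c "
from h import *
go(.566,.408,.15,154)"
```

```text
t 2.07 pos [ 0.3725 -0.2462  0.2396] head 68.86 F [0.1 0.  0.3] op 0.5128502982202798 gf 0.0
d [ 0.6798 -0.0554  0.0906] w [ 1.000e-02 -1.100e-01 -8.514e+01]
```

Emit:
play_rows(
  motion=[
    [[0.32, -0.026, 0, 0, 0, -42], [0.32, -0.026, 0, 0, 0, -42], [0.32, -0.026, 0, 0, 0, -42], [0.32, -0.026, 0, 0, 0, -42], [0.32, -0.026, 0, 0, 0, -42], [0.32, -0.026, 0, 0, 0, -42], [0.32, -0.026, 0, 0, 0, -42], [0.32, -0.026, 0, 0, 0, -42]],
  ],
)

```text
time_s: 2.73
position: [0.4647, 0.0612, 0.2399]
tcp_rot: [[-0.357, 0.934, 0.001], [0.934, 0.357, 0.001], [0.0, 0.001, -1.0]]
force: [0.0, -0.0, 0.1]
opening: 0.482
grasp_force: 0.0
```

```bash
python3 -c "
from h import *
go(.566,.408,.15,154)"
```

```text
t 2.73 pos [0.4647 0.0612 0.2399] head 110.92 F [ 0.  -0.   0.1] op 0.48248196975212476 gf 0.0
d [0.2878 0.2183 0.0903] w [ 8.000e-02  2.000e-02 -4.308e+01]
```

Emit:
play_rows(
  motion=[
    [[0.258, 0.196, 0.06, 0, 0, -43], [0.258, 0.196, 0.06, 0, 0, -43], [0.258, 0.196, 0.06, 0, 0, -43], [0.258, 0.196, 0.06, 0, 0, -43], [0.258, 0.196, 0.06, 0, 0, -43], [0.258, 0.196, 0.06, 0, 0, -43], [0.258, 0.196, 0.06, 0, 0, -43], [0.258, 0.196, 0.06, 0, 0, -43]],
  ],
)

```text
time_s: 3.4
position: [0.556, 0.3714, 0.179]
tcp_rot: [[-0.898, 0.44, 0.0], [0.44, 0.898, 0.0], [-0.0, 0.0, -1.0]]
force: [0.6, -0.4, 0.3]
opening: 0.482
grasp_force: 0.0
```

```bash
python3 -c "
from h import *
go(.566,.408,.115,154)
V=[]
for c in('top','scene'):
    d=imaging.capture(c)
    for r in finder.outline_of(c,'key'):
        m=r['pixels']; ys,xs=np.nonzero(m); u,v=proj(d,[.562,.405,.04])[0]
        if abs(xs.mean()-u)<12 and abs(ys.mean()-v)<12: V.append((d,m*1.)); print(c,m.sum());break
for v in V:
    r=fit([v],KEY,(.566,.408,np.radians([154]))); print(r.x[:2],np.degrees(r.x[2]),r.fun)
"
```

```text
t 3.4 pos [0.556  0.3714 0.179 ] head 153.86 F [ 0.6 -0.4  0.3] op 0.48176014579701515 gf 0.0
d [0.0071 0.0372 0.0641] w [ 0.03  0.01 -0.14]
scene 506
[0.56735578 0.40823222] 155.28538215099354 0.07312252964426877
```

Emit:
play_rows(
  motion=[
    [[0.007, 0.037, 0.03, 0, 0, 0], [0.007, 0.037, 0.06, 0, 0, 0], [0.007, 0.037, 0.089, 0, 0, 0], [0.007, 0.037, 0.089, 0, 0, 0]],
  ],
)

```text
time_s: 3.93
position: [0.5616, 0.4016, 0.0845]
tcp_rot: [[-0.897, 0.442, -0.012], [0.442, 0.897, -0.006], [0.008, -0.011, -1.0]]
force: [-1.3, -0.7, -0.9]
opening: 0.479
grasp_force: 0.0
```

```bash
python3 -c "
from h import *
go(.566,.408,.048,154)
d=imaging.capture('scene');cv2.imwrite('pics/c2.png',crop(d,150,220,130,110,5))
e=imaging.capture('top')
cv2.imwrite('pics/c2b.png',np.hstack([crop(d,150,220,100,110,4),crop(e,140,180,100,110,4)]))
"
```

```text
t 3.93 pos [0.5616 0.4016 0.0845] head 153.75 F [-1.3 -0.7 -0.9] op 0.47922754704689274 gf 0.0
d [-0.0014  0.0081  0.0364] w [-0.62 -0.44 -0.25]
```

View pics/c2b.png

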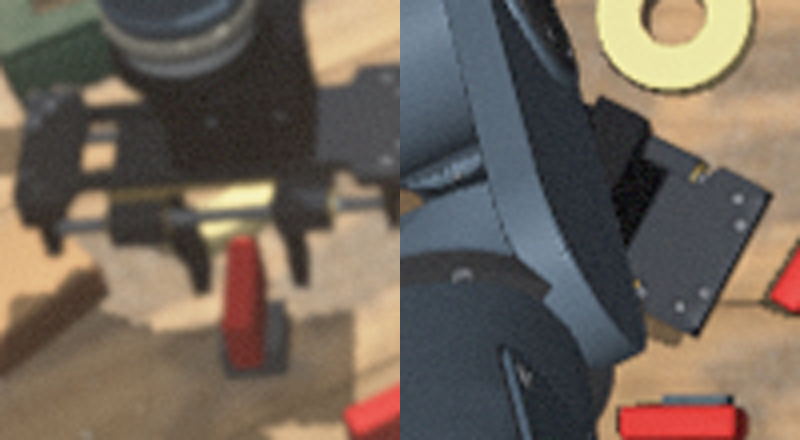

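The scene crop (left) shows the red bar between the open fingers, with the gripper above it. I'll re-read the state after it settles, then descend.

Emit:
play_rows(
  motion=[
    [[0, 0, 0, 0, 0, 0], [0, 0, 0, 0, 0, 0]],
  ],
)

```text
time_s: 4.2
position: [0.5676, 0.405, 0.0935]
tcp_rot: [[-0.897, 0.442, 0.004], [0.442, 0.897, 0.002], [-0.003, 0.004, -1.0]]
force: [1.5, -0.3, -0.4]
opening: 0.485
grasp_force: 0.0
```

```bash
python3 -c "
from h import *
go(.566,.408,.048,154)"
```

```text
t 4.2 pos [0.5676 0.405  0.0935] head 153.74 F [ 1.5 -0.3 -0.4] op 0.4845502663977648 gf 0.0
d [0.0029 0.0018 0.0455] w [ 0.21  0.17 -0.26]
```

Emit:
play_rows(
  motion=[
    [[0.001, 0.003, 0.012, 0, 0, 0], [0.001, 0.003, 0.026, 0, 0, 0], [0.001, 0.003, 0.036, 0, 0, 0], [0.001, 0.003, 0.041, 0, 0, 0], [0.001, 0.003, 0.041, 0, 0, 0], [0.001, 0.003, 0.041, 0, 0, 0]],
  ],
)

```text
time_s: 4.7
position: [0.5657, 0.408, 0.0485]
tcp_rot: [[-0.897, 0.441, -0.002], [0.441, 0.897, -0.001], [0.001, -0.001, -1.0]]
force: [-0.1, 0.2, 0.6]
opening: 0.482
grasp_force: 0.0
```

Emit:
play_rows(
  motion=[
    [[0, 0, 0, 0, 0, 0], [0, 0, 0, 0, 0, 0], [0, 0, 0, 0, 0, 0], [0, 0, 0, 0, 0, 0], [0, 0, 0, 0, 0, 0], [0, 0, 0, 0, 0, 0]],
  ],
  fingers=0.0,
)

```text
time_s: 5.2
position: [0.5664, 0.4083, 0.05]
tcp_rot: [[-0.897, 0.441, 0.001], [0.441, 0.897, 0.0], [-0.0, 0.0, -1.0]]
force: [0.1, -0.1, 0.8]
opening: 0.204
grasp_force: 30.0
```

```bash
python3 -c "
from h import *
go(.566,.408,.048,154)"
```

```text
t 5.2 pos [0.5664 0.4083 0.05  ] head 153.8 F [ 0.1 -0.1  0.8] op 0.20370228988797848 gf 29.967523366212845
d [ 0.0003 -0.0004  0.002 ] w [ 0.03  0.02 -0.2 ]
```

Emit:
play_rows(
  motion=[
    [[0, 0, -0.015, 0, 0, 0], [0, 0, -0.04, 0, 0, 0], [0, 0, -0.07, 0, 0, 0], [0, 0, -0.1, 0, 0, 0], [0, 0, -0.115, 0, 0, 0], [0, 0, -0.12, 0, 0, 0], [0, 0, -0.12, 0, 0, 0]],
  ],
)

```text
time_s: 5.78
position: [0.567, 0.4087, 0.1721]
tcp_rot: [[-0.897, 0.441, 0.004], [0.441, 0.897, 0.002], [-0.002, 0.003, -1.0]]
force: [0.7, -0.4, -1.8]
opening: 0.206
grasp_force: 30.0
```

```bash
python3 -c "
from h import *
go(.564,-.009,.17,190.5)"
```

```text
t 5.78 pos [0.567  0.4087 0.1721] head 153.81 F [ 0.7 -0.4 -1.8] op 0.20590928144149134 gf 29.96755388332531
d [-0.1817 -0.3761  0.0013] w [  0.14   0.19 -36.69]
```

Emit:
play_rows(
  motion=[
    [[-0.008, -0.016, 0, 0, 0, -2], [-0.02, -0.042, 0, 0, 0, -5], [-0.034, -0.07, 0, 0, 0, -8], [-0.048, -0.099, 0, 0, 0, -11], [-0.062, -0.128, 0, 0, 0, -14], [-0.076, -0.157, 0, 0, 0, -17], [-0.09, -0.186, 0, 0, 0, -20], [-0.104, -0.215, 0, 0, 0, -23]],
  ],
)

```text
time_s: 6.45
position: [0.5629, 0.1678, 0.1678]
tcp_rot: [[-0.999, 0.053, -0.004], [0.053, 0.999, -0.0], [0.004, -0.001, -1.0]]
force: [0.4, -0.5, -1.3]
opening: 0.206
grasp_force: 30.0
```

```bash
python3 -c "
from h import *
go(.564,-.009,.17,190.5)"
```

```text
t 6.45 pos [0.5629 0.1678 0.1678] head 176.96 F [ 0.4 -0.5 -1.3] op 0.2060722888691902 gf 29.970171474851668
d [-0.0104 -0.1765 -0.0021] w [-1.000e-02 -2.300e-01 -1.354e+01]
```

Emit:
play_rows(
  motion=[
    [[-0.002, -0.027, 0, 0, 0, -2], [-0.004, -0.056, 0, 0, 0, -4], [-0.006, -0.086, 0, 0, 0, -6.5], [-0.008, -0.116, 0, 0, 0, -9], [-0.009, -0.143, 0, 0, 0, -11], [-0.01, -0.163, 0, 0, 0, -12.5], [-0.01, -0.174, 0, 0, 0, -13.5], [-0.01, -0.176, 0, 0, 0, -13.5]],
  ],
)

```text
time_s: 7.12
position: [0.5636, -0.009, 0.168]
tcp_rot: [[-0.984, -0.176, -0.004], [-0.176, 0.984, 0.0], [0.003, 0.001, -1.0]]
force: [1.2, 0.2, -2.0]
opening: 0.204
grasp_force: 30.0
```

Emit:
play_rows(
  motion=[
    [[0, 0, 0, 0, 0, 0], [0, 0, 0, 0, 0, 0], [0, 0, 0, 0, 0, 0], [0, 0, 0, 0, 0, 0]],
  ],
)

```text
time_s: 7.45
position: [0.5646, -0.0058, 0.1693]
tcp_rot: [[-0.984, -0.18, -0.001], [-0.18, 0.984, 0.0], [0.001, 0.0, -1.0]]
force: [0.1, -1.1, -2.0]
opening: 0.204
grasp_force: 30.0
```

```bash
python3 -c "
from h import *
go(.564,-.009,.17,190.5)
d=imaging.capture('scene');e=imaging.capture('top')
cv2.imwrite('pics/c3.png',np.hstack([crop(d,320,120,100,130,4),crop(e,340,180,100,130,4)]))
go(.564,-.009,.17,190.5)
for c,dd in(('scene',d),('top',e)):
    for r in finder.outline_of(c,'key'):
        ys,xs=np.nonzero(r['pixels']); print(c,xs.mean(),ys.mean(),len(xs),r['confidence'])
"
```

```text
t 7.45 pos [ 0.5646 -0.0058  0.1693] head -169.62 F [ 0.1 -1.1 -2. ] op 0.20358635368366504 gf 29.96769147226587
d [ 0.0011 -0.0031 -0.0007] w [ 0.02 -0.03 -0.12]
t 7.55 pos [ 0.5647 -0.006   0.1695] head -169.63 F [ 0.3  0.  -1. ] op 0.20295567006361373 gf 29.9675511312671
d [ 0.0012 -0.0028 -0.0005] w [ 0.01 -0.01 -0.13]
scene 252.22058823529412 327.41577540106954 748 0.84
scene 376.11299435028246 192.03954802259886 354 0.77
scene 261.57487922705315 286.3550724637681 414 0.77
top 211.69411764705882 286.21647058823527 425 0.8
top 246.39508928571428 246.04910714285714 448 0.78
```

View pics/c3.png

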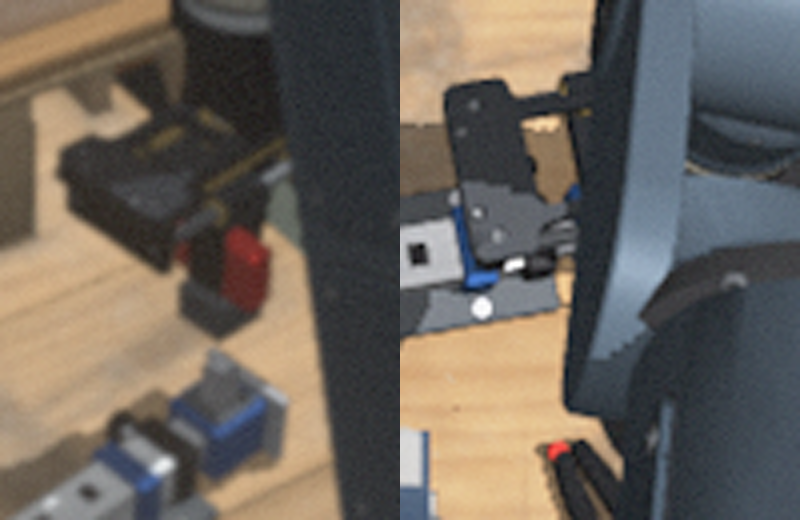

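The scene crop shows the held key above the spindle: socket bottom vertex at crop (220,338), spindle top at crop (215,355). The top view is blocked by the arm. I'll overlay both models on the scene picture to measure the relative error.

```bash
cat > ov.py <<'E'
from h import *
import sys
def ov(d,fn,items,u,v,w,h,S):
    im=crop(d,u,v,w,h,S).copy()
    for b,col in items:
        q=((proj(d,b)+.5-[u,v])*S-.5)
        for i in range(8):
            for k in (1,2,4):
                j=i^k
                if j>i: cv2.line(im,tuple((q[i]*8).astype(int).tolist()),tuple((q[j]*8).astype(int).tolist()),col,1,cv2.LINE_AA,3)
    cv2.imwrite(fn,im)
SP=box(-.008,.008,-.008,.008,.051,.077); SPT=box(-.005,.005,-.005,.005,.082,.08201); HD=box(-.022,.022,-.022,.022,.007,.051)
E
python3 - <<'E'
from ov import *
s=bot.read_state(); p=np.array(s['position']); hd=np.radians(190.5)
d=imaging.capture('scene'); print(p,s['time_s'])
B=(.5644,-.009,np.radians(-79.5))
it=[(place(b,p[0],p[1],hd,p[2]-.049),(0,255,0)) for b in KEY]+[(place(b,*B),(0,255,255)) for b in(SP,SPT,HD)]
ov(d,'pics/c4.png',it,350,165,56,75,8)
E
```

```text
[ 0.56481032 -0.00630371  0.16960301] 7.65
```

View pics/c4.png

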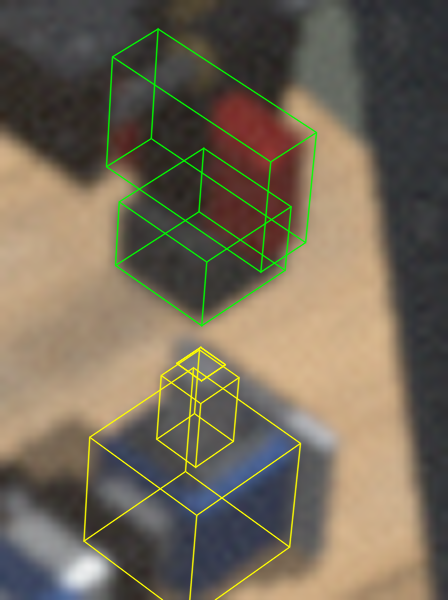

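The overlay shows the green socket model matching to about 1 px. The real spindle is a little left of the yellow model, at crop (190,345) against (200,355). I'll refine with an outline fit of the head.

Run:
```python
from ov import *
PL=box(.022,.032,-.032,.032,.004,.056)
d=imaging.capture('scene')
B=(.5644,-.009,np.radians([-79.5]))
for n in('head','spindle_top'):
  for r in finder.outline_of('scene',n)[:2]:
    m=r['pixels']; ys,xs=np.nonzero(m); print(n,r['confidence'],m.sum(),xs.min(),xs.max(),ys.min(),ys.max())
    if abs(xs.mean()-374)>15 or abs(ys.mean()-216)>15: continue
    for nm,bx in(('all',[HD,PL,SP,SPT]),('head+plate',[HD,PL]),('sp',[np.vstack([SP,SPT])])):
        q=fit([(d,m*1.)],bx,B); print(' ',nm,q.x[:2].round(4),np.degrees(q.x[2]).round(1),round(q.fun,3))
# gray-level profile over spindle
g=cv2.cvtColor(d['frame'],cv2.COLOR_RGB2GRAY)
print(g[205:222,364:388])
```

```text
head 0.69 614 362 391 208 240
  all [ 0.5664 -0.0097] -81.3 0.283
  head+plate [ 0.564 -0.009] -75.6 0.283
  sp [5.484e-01 4.000e-04] -68.1 0.808
[[141 141 145 143 146 149 154 153 153 149 136 134 154 168 176 179 179 175
  174 174 176 176 175 183]
 [140 143 145 152 151 154 159 160 156 153 153 158 175 176 179 175 175 174
  176 178 180 184 183 184]
 [141 147 148 157 162 164 165 150 144 139 143 152 162 170 172 175 175 181
  179 182 183 185 183 183]
 [149 152 161 164 170 175 165 148 124 124 130 127 139 148 165 174 183 183
  183 187 183 185 184 184]
 [154 163 168 171 175 177 166 143 123 118 122 121 118 131 153 167 176 184
  182 188 185 187 185 183]
 [163 169 173 176 173 172 162 142 123 119 124 125 122 124 127 141 159 174
  180 184 185 187 183 186]
 [167 172 174 174 176 166 147 121 112 116 122 126 123 117 113 115 135 157
  171 180 182 183 185 188]
 [175 172 176 172 171 164 131 103  96 106 114 117 113 105  94  99 118 133
  147 166 176 183 186 185]
 [172 172 171 169 171 159 131  97  88  92  99 100  99  88  88  95 108 116
  128 136 159 173 182 184]
 [170 173 173 171 163 148 122  96  89  89  88  90  89  84  87  92  96 105
  115 123 132 145 161 173]
 [174 174 171 161 139 119  98  92  89  91  88  88  91  85  89  88  88  93
  100 113 114 124 142 160]
 [173 164 154 132 103  86  89  89  93  84  90  88  88  89  87  84  76  82
   93  99 112 126 142 160]
 [161 138 117  97  80  77  83  89  88  93  87  88  93  86  85  80  74  71
   81  85  98 123 152 173]
 [135 107  88  73  71  78  87  89  90  89  83  93  91  86  85  78  74  72
   82  88  92 107 133 158]
 [ 95  80  71  69  70  78  86  90  91  88  92  89  86  89  87  81  79  85
   92  97  96  97 100 123]
 [ 75  68  70  71  72  73  76  82  88  88  89  87  84  84  92  94  92  97
  101 100 102  93  85  91]
 [ 69  69  68  67  69  73  69  77  78  84  86  87  85  88  94  99 102 105
  102 102  98  90  87  81]]
```

Emit:
play_rows(
  motion=[
    [[-0.0005, -0.0036, 0.008, 0, 0, 0], [-0.0005, -0.0036, 0.02, 0, 0, 0], [-0.0005, -0.0036, 0.028, 0, 0, 0], [-0.0005, -0.0036, 0.033, 0, 0, 0], [-0.0005, -0.0036, 0.036, 0, 0, 0], [-0.0005, -0.0036, 0.036, 0, 0, 0], [-0.0005, -0.0036, 0.036, 0, 0, 0], [-0.0005, -0.0036, 0.036, 0, 0, 0]],
  ],
)

```text
time_s: 8.52
position: [0.5663, -0.0104, 0.1339]
tcp_rot: [[-0.984, -0.179, 0.001], [-0.179, 0.984, -0.0], [-0.001, -0.0, -1.0]]
force: [0.1, -0.1, -1.1]
opening: 0.204
grasp_force: 30.0
```

Run:
```python
from ov import *
go(.5658,-.0095,.125,190.5)
s=bot.read_state(); p=np.array(s['position']); hd=np.radians(190.4)
d=imaging.capture('scene')
B=(.5644,-.009,np.radians(-79.5))
it=[(place(b,p[0]-.0015,p[1],hd,p[2]-.049),(0,255,0)) for b in KEY]
a=crop(d,345,165,60,80,7)
ov(d,'pics/c5.png',it+[(place(HD,*B),(0,255,255))],345,165,60,80,7)
cv2.imwrite('pics/c5.png',np.hstack([a,cv2.imread('pics/c5.png')])[:,:800])
```

```text
t 8.52 pos [ 0.5663 -0.0104  0.1339] head -169.69 F [ 0.1 -0.1 -1.1] op 0.20396791979797885 gf 29.967665013391525
d [0.0003 0.001  0.0089] w [-0.02  0.04 -0.19]
```

View pics/c5.png

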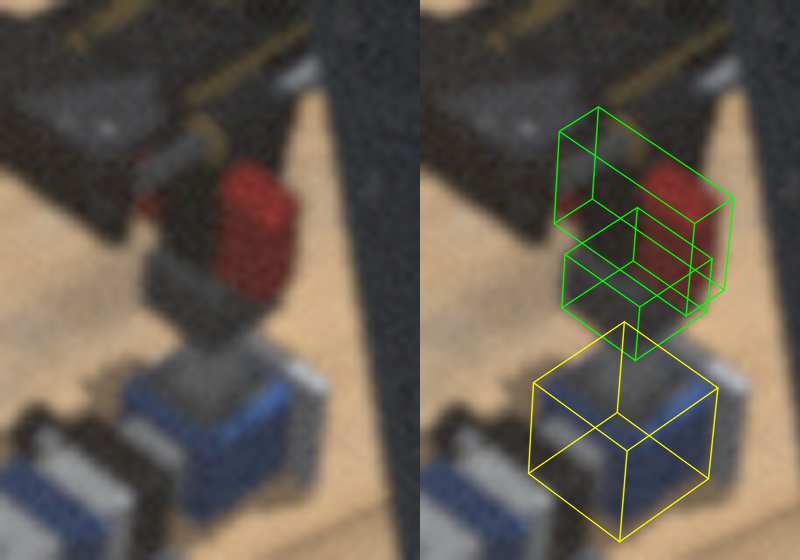

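The picture shows the socket (bottom vertex at crop (212,347)) right over the head, with the red bar aligned. The head matches the (.5644,-.009) model, and the remaining error is about 1–2 mm, within the taper. I'll lower gently.

Emit:
play_rows(
  motion=[
    [[0.0008, 0.001, 0.002, 0, 0, -0.2], [0.0008, 0.001, 0.004, 0, 0, -0.2], [0.0008, 0.001, 0.006, 0, 0, -0.2], [0.0008, 0.001, 0.008, 0, 0, -0.2], [0.0008, 0.001, 0.008, 0, 0, -0.2]],
  ],
)

```text
time_s: 8.98
position: [0.5646, -0.0095, 0.1251]
tcp_rot: [[-0.983, -0.182, -0.001], [-0.182, 0.983, 0.0], [0.001, 0.0, -1.0]]
force: [-0.5, 0.6, -1.0]
opening: 0.202
grasp_force: 30.0
```

Emit:
play_rows(
  motion=[
    [[0, 0, 0.002, 0, 0, 0], [0, 0, 0.004, 0, 0, 0], [0, 0, 0.006, 0, 0, 0], [0, 0, 0.008, 0, 0, 0], [0, 0, 0.01, 0, 0, 0], [0, 0, 0.01, 0, 0, 0]],
  ],
)

```text
time_s: 9.48
position: [0.5647, -0.0095, 0.1151]
tcp_rot: [[-0.983, -0.182, -0.001], [-0.182, 0.983, 0.0], [0.001, 0.0, -1.0]]
force: [-0.5, 0.0, -1.5]
opening: 0.208
grasp_force: 30.0
```

Emit:
play_rows(
  motion=[
    [[0, 0, 0.002, 0, 0, 0], [0, 0, 0.004, 0, 0, 0], [0, 0, 0.006, 0, 0, 0], [0, 0, 0.008, 0, 0, 0], [0, 0, 0.0105, 0, 0, 0], [0, 0, 0.0105, 0, 0, 0], [0, 0, 0.0105, 0, 0, 0]],
  ],
)

```text
time_s: 10.07
position: [0.5651, -0.0095, 0.1054]
tcp_rot: [[-0.983, -0.182, 0.0], [-0.182, 0.983, -0.0], [-0.0, -0.0, -1.0]]
force: [-1.7, 0.3, 5.5]
opening: 0.199
grasp_force: 30.0
```

Emit:
play_rows(
  motion=[
    [[0, 0, 0.001, 0, 0, 0], [0, 0, 0.002, 0, 0, 0], [0, 0, 0.0025, 0, 0, 0], [0, 0, 0.0025, 0, 0, 0]],
  ],
)

```text
time_s: 10.4
position: [0.5652, -0.0096, 0.1037]
tcp_rot: [[-0.983, -0.182, 0.001], [-0.182, 0.983, -0.0], [-0.001, -0.0, -1.0]]
force: [-2.3, 1.1, 9.7]
opening: 0.207
grasp_force: 30.0
```

Emit:
play_rows(
  motion=[
    [[0, -0.003, 0, 0, 0, 0], [0, -0.008, 0, 0, 0, 0], [0, -0.014, 0, 0, 0, 0], [0, -0.02, 0, 0, 0, 0], [0, -0.026, 0, 0, 0, 0], [0, -0.03, 0, 0, 0, 0], [0, -0.03, 0, 0, 0, 0], [0, -0.03, 0, 0, 0, 0]],
  ],
)

```text
time_s: 11.07
position: [0.5704, -0.0382, 0.1038]
tcp_rot: [[-0.983, -0.181, 0.0], [-0.181, 0.983, 0.002], [-0.001, 0.002, -1.0]]
force: [-2.6, 3.1, 9.2]
opening: 0.206
grasp_force: 30.0
```

Emit:
play_rows(
  motion=[
    [[0.0003, -0.005, 0, 0, 0, 0], [0.0005, -0.01, 0, 0, 0, 0], [0.0005, -0.016, 0, 0, 0, 0], [0.0005, -0.022, 0, 0, 0, 0], [0.0005, -0.028, 0, 0, 0, 0], [0.0005, -0.034, 0, 0, 0, 0], [0.0005, -0.038, 0, 0, 0, 0], [0.0005, -0.038, 0, 0, 0, 0]],
  ],
)

```text
time_s: 11.73
position: [0.5773, -0.0756, 0.1038]
tcp_rot: [[-0.984, -0.181, 0.001], [-0.181, 0.984, 0.002], [-0.001, 0.002, -1.0]]
force: [-1.7, 5.3, 9.2]
opening: 0.2
grasp_force: 30.0
```

Emit:
play_rows(
  motion=[
    [[0, -0.005, 0, 0, 0, 0], [0, -0.01, 0, 0, 0, 0], [0, -0.015, 0, 0, 0, 0], [0, -0.02, 0, 0, 0, 0], [0, -0.024, 0, 0, 0, 0], [0, -0.026, 0, 0, 0, 0], [0, -0.026, 0, 0, 0, 0], [0, -0.026, 0, 0, 0, 0]],
  ],
)

```text
time_s: 12.4
position: [0.5819, -0.1005, 0.1038]
tcp_rot: [[-0.983, -0.181, 0.001], [-0.181, 0.983, 0.003], [-0.001, 0.003, -1.0]]
force: [-0.5, 5.4, 10.3]
opening: 0.203
grasp_force: 30.0
```

Emit:
play_rows(
  motion=[
    [[0, -0.001, 0, 0, 0, 0], [0, -0.002, 0, 0, 0, 0], [0, -0.003, 0, 0, 0, 0], [0, -0.003, 0, 0, 0, 0], [0, -0.003, 0, 0, 0, 0]],
  ],
)

```text
time_s: 12.82
position: [0.5823, -0.103, 0.1038]
tcp_rot: [[-0.983, -0.181, 0.001], [-0.181, 0.983, 0.003], [-0.001, 0.003, -1.0]]
force: [-0.1, 5.8, 11.1]
opening: 0.202
grasp_force: 30.0
```

Not yet at the hard stop. I'll go on until the force rises.

Emit:
play_rows(
  motion=[
    [[0, -0.001, 0, 0, 0, 0], [0, -0.002, 0, 0, 0, 0], [0, -0.003, 0, 0, 0, 0], [0, -0.003, 0, 0, 0, 0], [0, -0.003, 0, 0, 0, 0]],
  ],
)

```text
time_s: 13.23
position: [0.5825, -0.1045, 0.1037]
tcp_rot: [[-0.984, -0.18, -0.0], [-0.18, 0.984, 0.006], [-0.001, 0.006, -1.0]]
force: [-1.1, 10.3, 11.2]
opening: 0.206
grasp_force: 30.0
```

Emit:
play_rows(
  motion=[
    [[0, -0.001, 0, 0, 0, 0], [0, -0.002, 0, 0, 0, 0], [0, -0.002, 0, 0, 0, 0], [0, -0.002, 0, 0, 0, 0], [0, -0.002, 0, 0, 0, 0]],
  ],
)

```text
time_s: 13.65
position: [0.5825, -0.1048, 0.1037]
tcp_rot: [[-0.984, -0.18, -0.001], [-0.18, 0.984, 0.009], [-0.0, 0.009, -1.0]]
force: [-0.0, 13.2, 11.5]
opening: 0.202
grasp_force: 30.0
```

Run:
```python
from ov import *
go(.5817,-.1025,.104,190.5)
d=imaging.capture('scene');e=imaging.capture('top')
a=(.5644+.095*np.cos(np.radians(-79.5)),-.009+.095*np.sin(np.radians(-79.5)),np.radians(-79.5))
ov(d,'pics/a.png',[(place(HD,*a),(0,255,255))],350,140,110,110,5)
cv2.imwrite('pics/c6.png',np.hstack([cv2.imread('pics/a.png'),cv2.resize(crop(e,300,180,140,140,4)[:,:],(240,240)).repeat(1,0) if 0 else cv2.resize(e['frame'][190:330,290:360+0,::-1],(250,550))]))
```

```text
t 13.65 pos [ 0.5825 -0.1048  0.1037] head -169.64 F [-0.  13.2 11.5] op 0.2023303897358993 gf 30.01043764874339
d [ 0.0004  0.0024 -0.0003] w [ 0.49  0.03 -0.14]
```

View pics/c6.png

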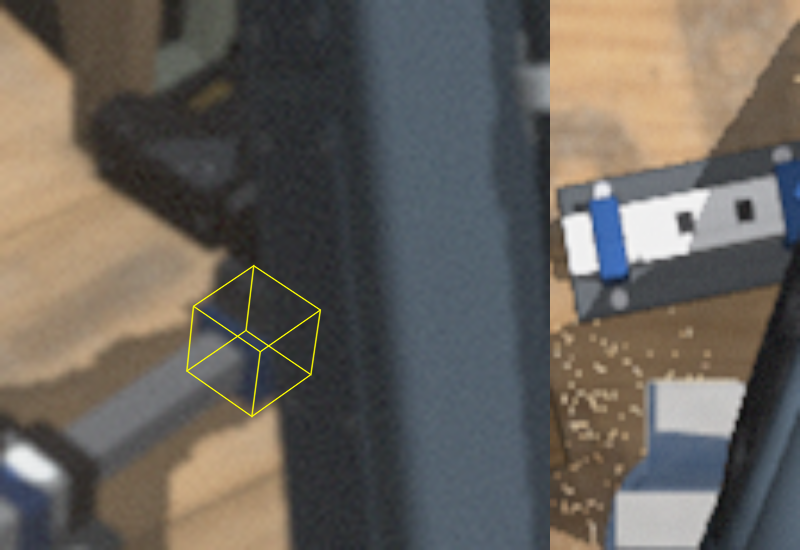

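The scene crop shows the slide bar extended and the head's inner corner at crop (200,310), matching the 95 mm model. The force rises firmly against the stop, so I'm handing in.

```bash
python3 -c "
from rig import bot
print(bot.hand_in())"
```

```text
the job is handed in; nothing more can be done
None
```

The job is handed in: the key is seated and still gripped, the release is pressed down, and the slide is held out against its second stop at about 95 mm (13 N along the pull); the tape, oil can and plane were not touched.

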